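# Clamp the tea jar's lid tight

## Task

The tea jar's lid is loose. Swing the latch's wire loop over so that its orange crossbar drops over the dark hook on the lid, onto the little ledge outside it, then press the red-ended lever right down flat so the lid is pulled tight and stays so. Leave the tea things around it where they are.

Things in the scene. Friction and masses are not known exactly. Their poses are not given: they have to be found in the camera images.
- jar: Frosted square tea jar lying in a bamboo cradle fixed to the shelf: 150 long (x) by 110 wide (y), flat top 115 above the shelf; cradle 170 by 130. Immovable. Origin under its middle on the shelf, z up; its -x end is the mouth with the lid. The latch is on the top, on the line y = 0; pressed down, the lever points away from the lid (+x).
- pivot (a point): The lever's hinge axis (parallel to the jar's y), between two steel cheeks on the jar's top: at x -30, y 0, z 131 mm in the jar's frame; axes as the jar's.
- lever (a joint): Latch lever angle, rad: 0 = flat along the jar's +x, 1.57 = upright, stop at 1.92 (leaning to the lid). Starts at 1.66 to 1.88. Stays where left (friction 0.06 N m); once hooked, pressing it takes a few N at its end, then it snaps over centre in the last 0.3 rad and holds. Steel bar 16 wide, 6 thick; red thumb pad 26 wide, 50 to 80 mm (the end) from the pivot.
- lever_tip (a point): Middle of the red thumb pad on the face that is pressed (the upper face when flat, the face towards the lid when upright), 65 mm along the lever from the pivot and 3 mm out.
- loop (a joint): Wire loop's angle relative to the lever, rad: 0 = straight towards the lid with the lever flat; grows as it swings up and back. Its elevation above the jar's +x direction is pi + lever - loop. Starts at its stop, 4.0, leaning back behind the lever, 45 to 60 degrees above the jar's top. Swings nearly freely: past upright it falls onto the lid by its own weight (45 g).
- bar (a point): Centre of the loop's orange crossbar, a round bar 8 thick, 44 long, parallel to the jar's y. Two 5 mm wires, 36 apart, join it to a pin on the lever 81.5 mm from the bar and pass either side of the lever. The pin is 24 mm from the lever's pivot, at an angle 0.21 rad less than the lever's.
- keeper (a point): Seat of the lid's hook, where the crossbar's centre rests: on a dark steel ledge 30 wide reaching 24 mm out (-x), against a tongue at +x, 20 wide, 4 thick, top 17 mm above the seat, leaning outwards; the bar goes outside it, a wire either side. Axes as the lid's. Lid tight: x -88, z 126 mm in the jar's frame; loose: 5 mm farther out. With the lever up the bar lies up to 18 mm farther out.
- lid (a joint): Opening of the lid about its lower edge, rad: 0 = tight, about 0.05 = loose, held ajar by its springy gasket (about 12 N at the hook to pull tight). It springs back unless the latch holds it.
- trays: Bystander: three-tier bamboo tray stack, 200 by 270 by 144 tall, fixed; origin under its middle.
- scoop: Bystander: wooden tea scoop 160 long in the top tray.
- whisk_stand: Bystander: white ceramic whisk stand, 72 across, 72 tall; origin under its middle.
- bowl: Bystander: squat grey stoneware bowl, 124 across, 72 tall; origin under its middle.
- tea_tin: Bystander: copper tea tin, 68 across, 95 tall; origin under its middle.
- cup: Bystander: blue cup, 72 across, 62 tall; origin under its middle.
Mind the look-alikes: they are no part of the job. There is more than one size of the jar; the one meant has the size given above.

How it is judged (in metres and radians):
On the way:
1. the loop's crossbar lies outside the lid's hook, down on its ledge, while the lever is still up (x of bar in the frame of keeper between -0.03 and 0.004 m and z of bar in the frame of keeper below 0.009 m and value of joint lever above 0.6 rad), for 0.2 s.
At the end, for the whole second after the job is handed in: The lever lies flat (within 0.12 rad), the crossbar sits in the lid's hook (within 9 mm of its seat) and the lid is held tight (within 0.02 rad), at rest and let go (value of joint lever below 0.12 rad and value of joint lid below 0.02 rad and distance between bar and keeper below 0.009 m and velocity of joint lever below 0.05 rad/s); the robot touches nothing.
It fails at once if the scoop is pushed more than 30 mm from its place or tipped (distance of scoop from where it was at the start of the episode above 0.03 m).
It fails at once if the whisk stand is pushed more than 30 mm from its place or tipped (distance of whisk_stand from where it was at the start of the episode above 0.03 m or angle between whisk_stand's own z axis and vertical above 0.5 rad).
It fails at once if the bowl is pushed more than 30 mm from its place or tipped (distance of bowl from where it was at the start of the episode above 0.03 m or angle between bowl's own z axis and vertical above 0.5 rad).
It fails at once if the tea tin is pushed more than 30 mm from its place or tipped (distance of tea_tin from where it was at the start of the episode above 0.03 m or angle between tea_tin's own z axis and vertical above 0.5 rad).
It fails at once if the cup is pushed more than 30 mm from its place or tipped (distance of cup from where it was at the start of the episode above 0.03 m or angle between cup's own z axis and vertical above 0.5 rad).
It also fails if it takes over 51 s, if anything falls off the work surface, if the arm or the gripper's body presses on something with over 40 N, if the wrist force passes 120 N, or if a joint passes its speed limit or range.

## Robot

A 6-joint arm with a two-finger parallel gripper is mounted at the origin on the work surface. World frame = base frame: x ahead of the robot, y to its left, z up, the work surface at z = 0. Lengths are in m, angles in degrees, forces in N, time in s.
With the tool pointing down it reaches from about 0.4 to 0.825 m from the base axis. Payload 7 kg.
Tool frame: the origin (TCP) lies midway between the tips of the shut fingers; the grasp point (between the pads) lies 19 mm behind it; z points along the fingers, y is the direction in which the jaws open and shut (so a half turn about z gives the same grasp; the last joint's range is limited). The gripper opens to 88 mm and grips with 3 to 60 N. Pads are 19 mm wide; open, the fingers measure 130 mm over their backs; the gripper's body (78 mm by 193 mm) begins 47 mm behind the grasp point.
Start: joints at [-50.185, 20.546, 0.682, 0, -70.136, -16.507], TCP at [0.267, -0.62, 0.227] pointing down, gripper open.
Joint ranges: [-176.03, 176.03], [-82.01, 121.73], [-58.28, 71.71], [-173.87, 95.51], [-174.79, -0.11], [-173.66, 173.66]. Speed limits (degrees/s): [136.94, 136.94, 172.46, 180, 180, 180].

## Interface

Orientations are given as [roll, pitch, yaw] about the fixed x, y, z axes, in that order (R = Rz(yaw) Ry(pitch) Rx(roll)).
In Python, from plant import get_state, capture, close_job gives the robot as it stands.
- The arm moves only by the tool apply_moves, never from a script. Its argument "commands" is a list of rows, each an object with "grip": the opening, from 0 (shut) to 1 (fully open); "dp": the shift along the tool's x, y, z in mm, a list of three; "yaw": the turn about the tool's z in rad. A call has 1 to 12 rows; each row is the pose to reach, as a shift and turn from the pose commanded when the call began, along the tool's axes at that moment; what a row does not reach only later rows make up. A row lasts 1/8 s, in which the tool goes at most 62.5 mm and 10.7 degrees, less where a joint would pass 70% of its speed; a pose out of reach is approached as far as the arm can. A call with a gripper value outside its range is refused whole. The fingers move at their own pace and stop on an object; "newtons" is the grip in N (left out, the last holds). Time passes only in rows, so rows that repeat a pose let the fingers close. It gives the time, the measured TCP pose, the force and the opening at its end, in the units of the state.
- get_state(): the state, without advancing time (a new reading comes with each control period).
- capture(name): name is "scene" or "top" or "wrist"; returns a dict with "color" (420x560x3 uint8, red, green, blue), "camera_matrix" (3x3 intrinsics, pixels), "xyz" and "rotation" of the camera in the world; the wrist camera has in their place "T_tool_cam" (4x4, takes a point from camera to tool coordinates, whose origin is the TCP and whose axes are the flange's). Camera axes: x right, y up, looking along -z (the intrinsics and any distortion apply to the point x, -y, -z); pixel columns grow to the right and rows downward; lengths in m; the calibration is good to about 2 mm. The wrist camera is an equidistant fisheye: a pixel r from the principal point sees the ray r / f radians off the axis. A picture is of the moment at which its call begins: read the wrist's pose just before it. There is no depth.
- close_job(): hands the job in, once; it reports no verdict.
The state is a dict: "time_s": time; "joints": joint angles; "qd": joint speeds; "joint_torque": joint torques, N m; "tcp_pos": TCP position; "eef_rot": TCP orientation; "contact_force": force on the tool from outside, world axes, zero at the start; "moment": the same for the moment, N m; "gripper_width": finger opening in m.
Only numpy, scipy, OpenCV 4.12 (cv2) and the standard library are available. Lean on these libraries where they do the work, as an engineer would, in place of code of your own. Each camera call takes 0.05 s, during which the arm holds its last target.

## Working session

There is one attempt and no reset: what is moved stays moved. The work goes in short steps, Python scripts to look and compute and a tool call to move; the robot and the scene stay as the last step left them, time stands still between calls to the robot, and variables do not carry over. Pictures are saved under pics/ and viewed, and the job is handed in when it is done.

Besides the shell and the picture viewer there is one more tool, called after "Call:" as name(argument=value, ...), one argument or row to a line, values as JSON. apply_moves: Moves the arm, as the interface text tells. Its arguments: {"type":"object","properties":{"commands":{"type":"array","items":{"type":"object","properties":{"grip":{"type":"number"},"dp":{"type":"array","items":{"type":"number"}},"yaw":{"type":"number"}}}},"newtons":{"type":"number"}},"required":["commands"]}

```bash
ls; mkdir -p pics; python3 - <<'E'
from plant import get_state,capture
import cv2,pickle
s=get_state();print({k:s[k] for k in('time_s','tcp_pos','eef_rot','contact_force','gripper_width')})
for n in('scene','top','wrist'):
    c=capture(n);cv2.imwrite(f'pics/{n}0.png',c['color'][:,:,::-1]);pickle.dump(c,open(f'{n}0.pkl','wb'))
    print(n,{k:v for k,v in c.items() if k!='color'})
E
```

```text
pics
{'time_s': 0.0, 'tcp_pos': array([ 0.26683877, -0.61947061,  0.2256254 ]), 'eef_rot': array([ 1.79904484e+02, -9.29180634e-03, -1.56700040e+02]), 'contact_force': array([-0.43698871, -0.50328363, -0.32081965]), 'gripper_width': 0.08757501548526538}
scene {'camera_matrix': array([[468.26617202,   0.        , 278.9137505 ],
       [  0.        , 468.26617202, 207.42538892],
       [  0.        ,   0.        ,   1.        ]]), 'xyz': array([1.40753927, 0.70298212, 0.85078314]), 'rotation': array([ 56.41221316,   1.09303018, 132.36799334])}
top {'camera_matrix': array([[490.51392023,   0.        , 276.33361926],
       [  0.        , 490.51392023, 207.11082107],
       [  0.        ,   0.        ,   1.        ]]), 'xyz': array([ 0.46683821, -0.04645182,  1.46965046]), 'rotation': array([ 6.09605450e+00,  1.84045423e-02, -9.03988203e+01])}
wrist {'camera_matrix': array([[325.1922621 ,   0.        , 276.87414376],
       [  0.        , 325.1922621 , 208.12091841],
       [  0.        ,   0.        ,   1.        ]]), 'T_tool_cam': array([[ 1.11159553e-03,  9.52493034e-01,  3.04558344e-01,
         8.26074010e-02],
       [ 9.99999380e-01, -1.04056440e-03, -3.95538332e-04,
         4.97594180e-04],
       [-5.98349367e-05,  3.04558595e-01, -9.52493600e-01,
        -1.59309127e-01],
       [ 0.00000000e+00,  0.00000000e+00,  0.00000000e+00,
         1.00000000e+00]])}
```

View pics/scene0.png

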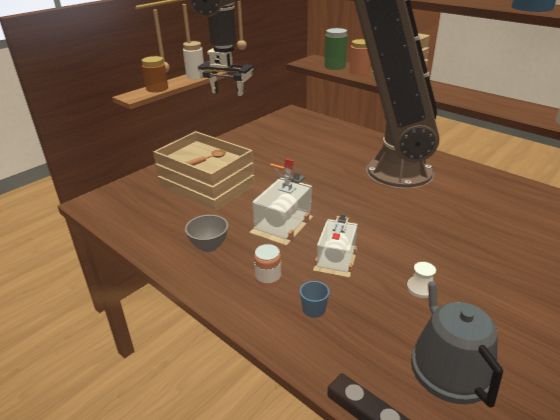

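View pics/top0.png

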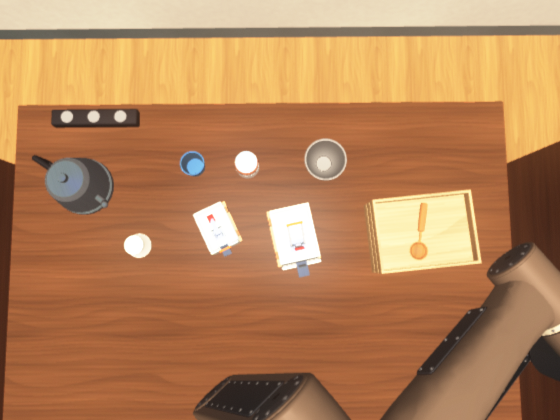

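View pics/wrist0.png

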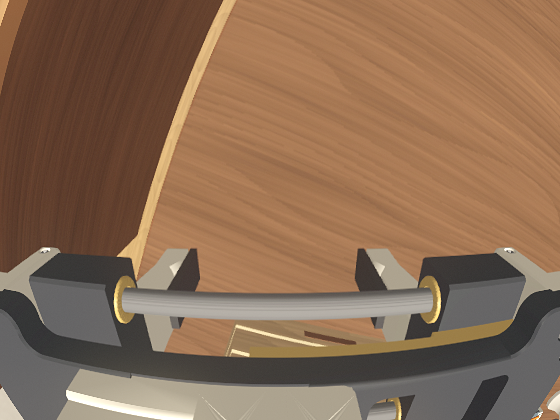

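Two candidate jars in the top view: a larger one at (295,237) with its lever up, and a smaller one at (217,228) with its lever flat. I'll zoom in and measure both.

```bash
cat > h.py <<'E'
import numpy as np,cv2,pickle
from scipy.spatial.transform import Rotation as R
def cam(c):
    Rm=R.from_euler('xyz',c['rotation'],degrees=True).as_matrix();return Rm,np.array(c['xyz']),c['camera_matrix']
def ray(c,u,v):
    Rm,t,K=cam(c);d=np.array([(u-K[0,2])/K[0,0],-(v-K[1,2])/K[1,1],-1.]);d=Rm@d;return t,d/np.linalg.norm(d)
def atz(c,u,v,z):
    t,d=ray(c,u,v);return t+d*(z-t[2])/d[2]
def proj(c,P):
    Rm,t,K=cam(c);p=(np.atleast_2d(P)-t)@Rm;x=p[:,0]/-p[:,2];y=-p[:,1]/-p[:,2]
    return np.c_[K[0,0]*x+K[0,2],K[1,1]*y+K[1,2]]
def ld(n):return pickle.load(open(n,'rb'))
def crop(c,u0,v0,u1,v1,s,f):
    im=c['color'][v0:v1,u0:u1,::-1];cv2.imwrite(f,cv2.resize(im,None,fx=s,fy=s,interpolation=cv2.INTER_CUBIC))
E
python3 - <<'E'
from h import *
crop(ld('top0.pkl'),255,190,335,285,6,'pics/tc.png')
crop(ld('scene0.pkl'),240,150,370,280,5,'pics/sc.png')
E
```

```text
(no output)
```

View pics/tc.png

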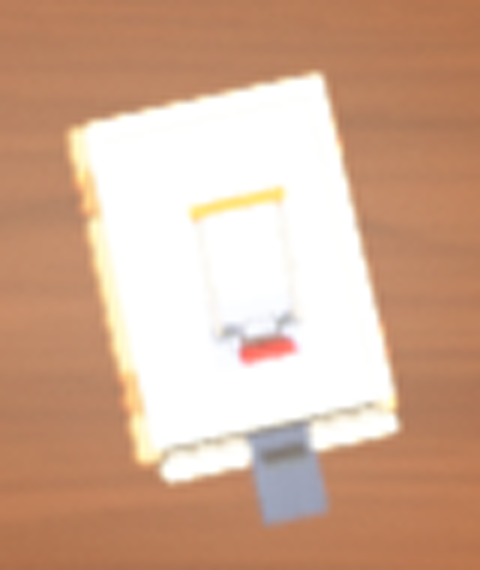

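View pics/sc.png

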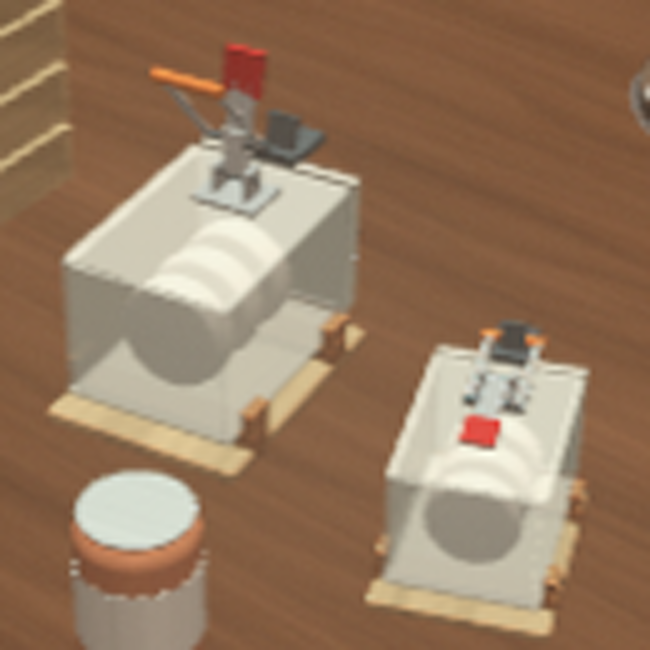

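```bash
python3 - <<'E'
from h import *
c=ld('top0.pkl');s=ld('scene0.pkl')
f=lambda u,v:(255+u/6,190+v/6)
P=[atz(c,*f(*p),.115) for p in[(88,122),(322,75),(393,403),(145,455)]]
for p in P:print(p)
for i in range(4):print(np.linalg.norm(P[i]-P[i-1]))
print('small',[atz(c,*f(*p),.115) for p in[(0,0)]])
# triangulate scene pixel / top pixel
def tri(a,b):
    t1,d1=ray(c,*a);t2,d2=ray(s,*b)
    A=np.c_[d1,-d2];x=np.linalg.lstsq(A,t2-t1,rcond=None)[0];p=t1+d1*x[0];q=t2+d2*x[1];return (p+q)/2,np.linalg.norm(p-q)
g=lambda u,v:(240+u/5,150+v/5)
print('bar', tri(f(238,203),g(187,81)))
print('red', tri(f(268,349),g(244,70)))
print('barends',[atz(c,*f(*p),.19) for p in[(192,213),(284,193)]])
print('hook', tri(f(283,452),g(285,132)))
print('ledge tip', [atz(c,*f(*p),.122) for p in[(265,522),(327,511)]])
E
```

```text
[ 0.60264858 -0.02845767  0.115     ]
[ 0.62377627 -0.13700147  0.115     ]
[ 0.47236387 -0.16739988  0.115     ]
[ 0.44951079 -0.05366541  0.115     ]
0.15519862622846017
0.11058090021456317
0.15443373947148703
0.11600772682665117
small [array([0.65990192, 0.01211533, 0.115     ])]
bar (array([ 0.5575346 , -0.09390687,  0.21689646]), np.float64(0.0008186785729577016))
red (array([ 0.49552909, -0.10661233,  0.19406632]), np.float64(0.0002940297230759648))
barends [array([ 0.55498306, -0.07452786,  0.19      ]), array([ 0.56343405, -0.11470443,  0.19      ])]
hook (array([ 0.44984732, -0.11510096,  0.12904306]), np.float64(0.0023867020819649106))
ledge tip [array([ 0.4190444 , -0.10783004,  0.122     ]), array([ 0.42379327, -0.13602182,  0.122     ])]
```

The larger jar measures about 153 by 113 mm, which matches the 150 by 110 given, and its lever is up. The smaller jar is the decoy. The triangulated bar and red pad agree with lever ≈ 1.73 rad, pivot ≈ (0.505, -0.104) and jar yaw ≈ 11°. Next I'll work out the approach.

```bash
cat >> h.py <<'E'
PIV=np.array([.5049,-.1040,.131]);YAW=11.0
RJ=R.from_euler('z',YAW,degrees=True).as_matrix()
def j2w(x,y,z): return PIV+RJ@np.array([x+30,y,z-131])/1000   # jar-frame mm
def w2j(p): return RJ.T@(np.array(p)-PIV)*1000+[-30,0,131]
def plan(s,*pts):
    Rt=R.from_euler('xyz',s['eef_rot'],degrees=True).as_matrix()
    for p in pts: print(p,'dp',np.round(Rt.T@(j2w(*p)-s['tcp_pos'])*1000,1))
    print('tcp jar',np.round(w2j(s['tcp_pos']),1),'F',np.round(s['contact_force'],1),'t',s['time_s'],'rot',np.round(s['eef_rot'],2),'yaw need rad',np.radians((s['eef_rot'][2]-(YAW-180)+180)%360-180))
E
python3 - <<'E'
from h import *
from plant import get_state
s=get_state();plan(s,(65,0,300))
print(proj(ld('top0.pkl'),[j2w(x,y,115) for x in(-75,75) for y in(-55,55)]))
E
```

```text
(65, 0, 300) dp [-515.3  359.2  -73.8]
tcp jar [-362.  -460.7  225.8] F [-0.6  0.4 -0.4] t 0.15 rot [ 1.7993e+02 -1.0000e-02 -1.5669e+02] yaw need rad 0.21477601696844345
[[320.20695029 257.58683481]
 [280.96280753 265.55580638]
 [309.03629046 204.39595767]
 [270.22405902 212.18454141]]
```

Call:
apply_moves(
  commands=[
    {"dp": [0, 0, -60], "yaw": 0, "grip": 0},
    {"dp": [0, 0, -90], "yaw": 0.05, "grip": 0},
    {"dp": [-50, 35, -90], "yaw": 0.1, "grip": 0},
    {"dp": [-100, 70, -90], "yaw": 0.15, "grip": 0},
    {"dp": [-150, 105, -90], "yaw": 0.2, "grip": 0},
    {"dp": [-200, 140, -90], "yaw": 0.215, "grip": 0},
    {"dp": [-250, 175, -90], "yaw": 0.215, "grip": 0},
    {"dp": [-300, 210, -90], "yaw": 0.215, "grip": 0},
    {"dp": [-350, 245, -90], "yaw": 0.215, "grip": 0},
    {"dp": [-400, 280, -90], "yaw": 0.215, "grip": 0},
    {"dp": [-450, 315, -90], "yaw": 0.215, "grip": 0},
    {"dp": [-500, 350, -90], "yaw": 0.215, "grip": 0},
  ],
)

```text
time_s: 1.65
tcp_pos: [0.5884, -0.0987, 0.3166]
eef_rot: [180.0, 0.0, -169.0]
contact_force: [-0.0, -0.1, -0.4]
gripper_width: 0.0004
```

Call:
apply_moves(
  commands=[
    {"dp": [0, 0, 0], "yaw": 0, "grip": 0},
    {"dp": [0, 0, 0], "yaw": 0, "grip": 0},
    {"dp": [0, 0, 0], "yaw": 0, "grip": 0},
  ],
)

```text
time_s: 2.02
tcp_pos: [0.5873, -0.1015, 0.3167]
eef_rot: [-180.0, 0.0, -169.1]
contact_force: [0.7, -0.1, -0.1]
gripper_width: 0.0001
```

```bash
cat > look.py <<'E'
from h import *
from plant import get_state,capture
import sys
def look(tag):
    s=get_state()
    c=capture('wrist');pickle.dump((s,c),open(f'w{tag}.pkl','wb'));cv2.imwrite(f'pics/w{tag}.png',c['color'][:,:,::-1])
    c=capture('scene');pickle.dump(c,open(f's{tag}.pkl','wb'));crop(c,240,110,350,230,5,f'pics/s{tag}.png')
    return get_state()
E
python3 - <<'E'
from look import *
s=look('1');print(s['gripper_width']);plan(s,(65,0,300),(65,0,210))
E
```

```text
0.00046558581388527446
(65, 0, 300) dp [-13.6  13.5  16.9]
(65, 0, 210) dp [-13.6  13.5 106.9]
tcp jar [ 51.4 -13.5 316.9] F [-0.6 -0.7  0.4] t 2.125 rot [-1.800e+02  3.000e-02 -1.691e+02] yaw need rad -0.0016708473895256954
```

View pics/w1.png

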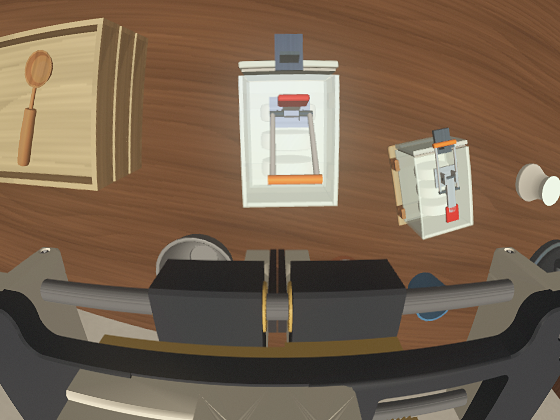

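View pics/s1.png

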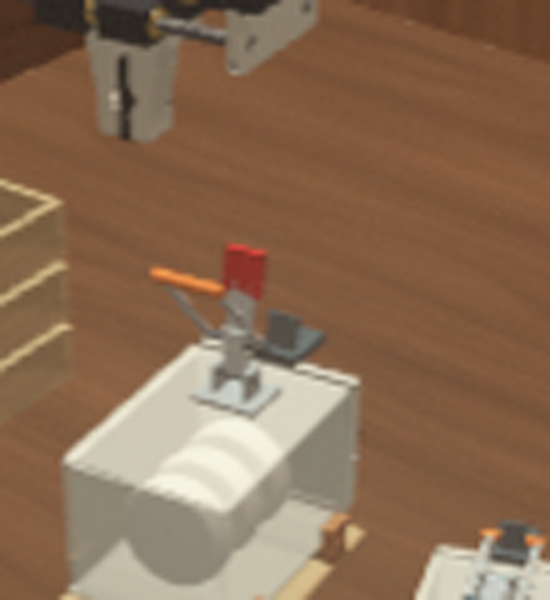

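The wrist view shows our jar with its bar at (295,180), red pad at (293,100) and ledge outer edge at (289,36). I'll check these against the model.

```bash
cat >> h.py <<'E'
def watz(sc,u,v,z):
    s,c=sc;K=c['camera_matrix'];du,dv=u-K[0,2],v-K[1,2];r=np.hypot(du,dv);th=r/K[0,0]
    d=np.array([np.sin(th)*du/r,-np.sin(th)*dv/r,-np.cos(th)])
    T=c['T_tool_cam'];Rt=R.from_euler('xyz',s['eef_rot'],degrees=True).as_matrix()
    o=s['tcp_pos']+Rt@T[:3,3];d=Rt@T[:3,:3]@d;return w2j(o+d*(z/1000-o[2])/d[2])
E
python3 - <<'E'
from h import *
sc=ld('w1.pkl')
for n,u,v,z in[('bar',295,180,217),('barL',268,180,217),('barR',322,180,217),('red top',293,99,209),('ledge out l',276,35,122),('ledge out r',302,35,122),('top corners',243,206,115),('',339,205,115),('',240,77,115),('',339,77,115)]: print(n,np.round(watz(sc,u,v,z),1))
E
```

```text
bar [ 27.3   2.2 217. ]
barL [ 27.4 -19.8 217. ]
barR [ 27.2  24.4 217. ]
red top [-38.4   0.4 209. ]
ledge out l [-111.6  -13.5  122. ]
ledge out r [-112.    14.2  122. ]
top corners [ 81.5 -52.2 115. ]
 [ 80.2  60.5 115. ]
 [-65.9 -52.8 115. ]
 [-67.   55.6 115. ]
```

```bash
sed -i 's/^PIV=.*;YAW/PIV=np.array([.5077,-.1024,.131]);YAW/' h.py; python3 - <<'E'
from look import *
plan(get_state(),(60,0,250),(60,0,209),(30,0,211),(10,0,218),(-10,0,223),(-30,0,223))
E
```

```text
(60, 0, 250) dp [-11.6  14.5  66.9]
(60, 0, 209) dp [-11.6  14.5 107.9]
(30, 0, 211) dp [ 18.4  14.5 105.9]
(10, 0, 218) dp [38.4 14.4 98.9]
(-10, 0, 223) dp [58.4 14.4 93.8]
(-30, 0, 223) dp [78.4 14.4 93.8]
tcp jar [ 48.3 -14.5 316.9] F [-0.6 -0.7  0.4] t 2.125 rot [-1.800e+02  3.000e-02 -1.691e+02] yaw need rad -0.0016708473895256954
```

Call:
apply_moves(
  commands=[
    {"dp": [-12, 14.5, 30], "yaw": 0, "grip": 0},
    {"dp": [-12, 14.5, 75], "yaw": 0, "grip": 0},
    {"dp": [-12, 14.5, 107], "yaw": 0, "grip": 0},
    {"dp": [-12, 14.5, 107], "yaw": 0, "grip": 0},
    {"dp": [-4, 14.5, 107], "yaw": 0, "grip": 0},
    {"dp": [4, 14.5, 107], "yaw": 0, "grip": 0},
    {"dp": [12, 14.5, 107], "yaw": 0, "grip": 0},
    {"dp": [20, 14.5, 105], "yaw": 0, "grip": 0},
    {"dp": [27, 14.5, 103], "yaw": 0, "grip": 0},
    {"dp": [34, 14.5, 100], "yaw": 0, "grip": 0},
    {"dp": [34, 14.5, 100], "yaw": 0, "grip": 0},
  ],
)

```text
time_s: 3.5
tcp_pos: [0.5512, -0.0929, 0.217]
eef_rot: [180.0, 0.0, -169.0]
contact_force: [0.8, -0.8, -0.5]
gripper_width: 0.0004
```

```bash
python3 - <<'E'
from look import *
s=look('2');plan(s,(10,0,218),(0,0,221),(-10,0,224),(-22,0,224))
E
```

```text
(10, 0, 218) dp [ 5.  -1.  -1.4]
(0, 0, 221) dp [15.  -1.  -4.4]
(-10, 0, 224) dp [25.  -1.  -7.4]
(-22, 0, 224) dp [37.  -1.  -7.4]
tcp jar [ 15.    1.  216.6] F [ 0.2  0.2 -0.2] t 3.6 rot [ 180.      0.   -169.01] yaw need rad -0.00015396641973803958
```

View pics/s2.png

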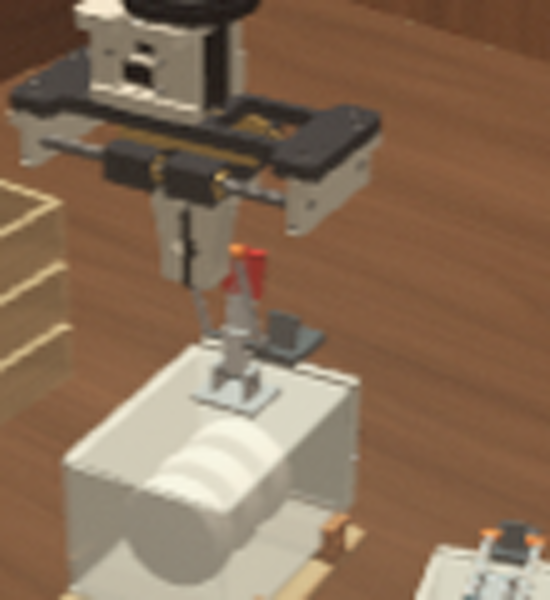

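The bar is ahead of the fingers and swinging up as they push. I'll carry on past upright, then back off.

Call:
apply_moves(
  commands=[
    {"dp": [8, -1, -3], "yaw": 0, "grip": 0},
    {"dp": [15, -1, -6], "yaw": 0, "grip": 0},
    {"dp": [21, -1, -8], "yaw": 0, "grip": 0},
    {"dp": [27, -1, -8], "yaw": 0, "grip": 0},
    {"dp": [32, -1, -8], "yaw": 0, "grip": 0},
    {"dp": [37, -1, -8], "yaw": 0, "grip": 0},
    {"dp": [37, -1, -8], "yaw": 0, "grip": 0},
    {"dp": [37, -1, -8], "yaw": 0, "grip": 0},
  ],
)

```text
time_s: 4.6
tcp_pos: [0.5156, -0.1009, 0.2246]
eef_rot: [-180.0, 0.0, -169.0]
contact_force: [-0.1, -0.4, 0.6]
gripper_width: 0.0003
```

```bash
python3 - <<'E'
from look import *
s=look('3');plan(s,(-22,0,300))
E
```

```text
(-22, 0, 300) dp [  0.1   0.  -75.5]
tcp jar [-21.9  -0.  224.5] F [ 0.6 -1.3  0.4] t 4.7 rot [-180.     -0.   -169.01] yaw need rad -0.0001493516472349757
```

View pics/s3.png

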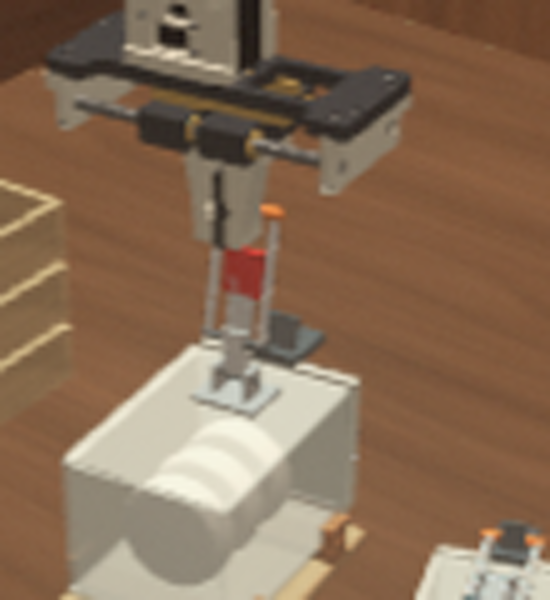

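View pics/w3.png

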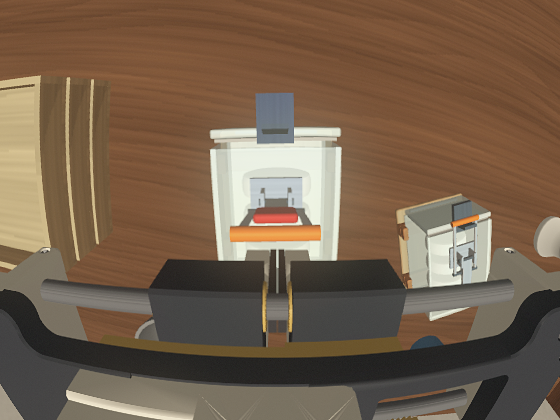

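The loop is now about upright, with the bar touching the finger, so I'll push a little further.

Call:
apply_moves(
  commands=[
    {"dp": [5, 0, -2], "yaw": 0, "grip": 0},
    {"dp": [10, 0, -2], "yaw": 0, "grip": 0},
    {"dp": [15, 0, -2], "yaw": 0, "grip": 0},
    {"dp": [20, 0, -2], "yaw": 0, "grip": 0},
    {"dp": [20, 0, -2], "yaw": 0, "grip": 0},
    {"dp": [20, 0, -2], "yaw": 0, "grip": 0},
    {"dp": [20, 0, -2], "yaw": 0, "grip": 0},
  ],
)

```text
time_s: 5.58
tcp_pos: [0.496, -0.1047, 0.2265]
eef_rot: [180.0, 0.0, -169.0]
contact_force: [-0.2, -0.0, 0.3]
gripper_width: 0.0007
```

```bash
python3 - <<'E'
from look import *
s=look('4');plan(s,(-22,0,300))
E
```

```text
(-22, 0, 300) dp [-20.    0.  -73.5]
tcp jar [-42.    0.  226.5] F [ 0.2 -0.3  0. ] t 5.675 rot [ 1.8000e+02 -1.0000e-02 -1.6901e+02] yaw need rad -0.00013556484504067458
```

View pics/s4.png

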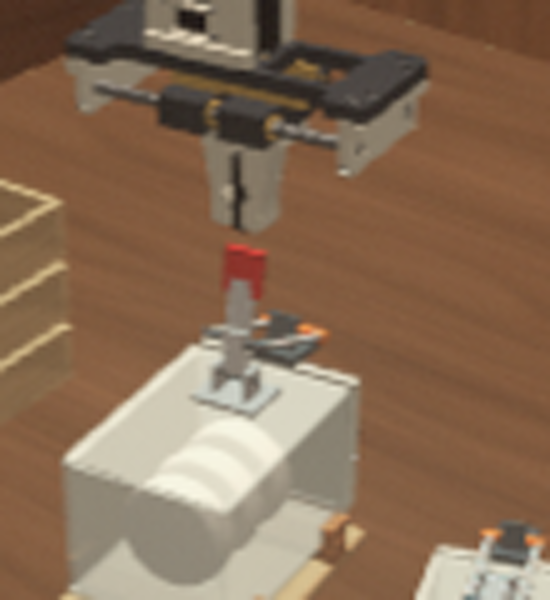

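View pics/w4.png

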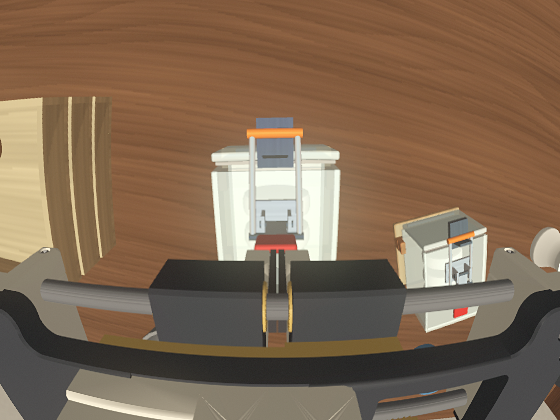

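The loop has dropped. The bar at (275,132) is outside the tongue at (275,157). I'll check the numbers and plan the press.

```bash
python3 - <<'E'
from look import *
sc=ld('w4.pkl')
for n,u,v,z in[('bar',275,132,126),('ledge',276,119,122),('tongue top',275,157,143),('red top',276,245,209)]: print(n,np.round(watz(sc,u,v,z),1))
s=get_state();pts=[(-42,0,240),(-75,0,240),(-75,0,196)]
r=66
for th in np.r_[1.75:0:-0.12,0]:
    d=np.array([np.cos(th),np.sin(th)]);n=np.array([-np.sin(th),np.cos(th)])
    C=np.array([-30,131])+r*d+3*n
    pts.append((C[0]-9.5,0,C[1]))
plan(s,*[tuple(np.round(p,1)) for p in pts])
E
```

```text
bar [-105.    -0.9  126. ]
ledge [-1.153e+02 -1.000e-01  1.220e+02]
tongue top [-87.4  -0.8 143. ]
red top [-4.51e+01  1.00e-01  2.09e+02]
(np.int64(-42), np.int64(0), np.int64(240)) dp [  0.   -0.  -13.5]
(np.int64(-75), np.int64(0), np.int64(240)) dp [ 33.   -0.  -13.5]
(np.int64(-75), np.int64(0), np.int64(196)) dp [33.  -0.  30.5]
(np.float64(-54.2), np.float64(0.0), np.float64(195.4)) dp [12.2 -0.  31.1]
(np.float64(-46.4), np.float64(0.0), np.float64(196.7)) dp [ 4.4 -0.  29.8]
(np.float64(-38.5), np.float64(0.0), np.float64(197.1)) dp [-3.5 -0.  29.4]
(np.float64(-30.6), np.float64(0.0), np.float64(196.5)) dp [-11.4  -0.   30. ]
(np.float64(-22.8), np.float64(0.0), np.float64(194.9)) dp [-19.2  -0.   31.6]
(np.float64(-15.3), np.float64(0.0), np.float64(192.5)) dp [-26.7  -0.   34. ]
(np.float64(-8.1), np.float64(0.0), np.float64(189.1)) dp [-33.9   0.   37.4]
(np.float64(-1.4), np.float64(0.0), np.float64(184.9)) dp [-40.6   0.   41.6]
(np.float64(4.8), np.float64(0.0), np.float64(180.0)) dp [-46.8   0.   46.5]
(np.float64(10.4), np.float64(0.0), np.float64(174.3)) dp [-52.4   0.   52.2]
(np.float64(15.2), np.float64(0.0), np.float64(168.1)) dp [-57.2   0.   58.4]
(np.float64(19.2), np.float64(0.0), np.float64(161.2)) dp [-61.2   0.   65.3]
(np.float64(22.4), np.float64(0.0), np.float64(154.0)) dp [-64.4   0.   72.5]
(np.float64(24.7), np.float64(0.0), np.float64(146.4)) dp [-66.7   0.   80.1]
(np.float64(26.1), np.float64(0.0), np.float64(138.6)) dp [-68.1   0.   87.9]
(np.float64(26.5), np.float64(0.0), np.float64(134.0)) dp [-68.5   0.   92.5]
tcp jar [-42.    0.  226.5] F [ 0.2 -0.3  0. ] t 5.675 rot [ 1.8000e+02 -1.0000e-02 -1.6901e+02] yaw need rad -0.00013556484504067458
```

The bar is at x ≈ -105, on the ledge and 12 mm outside the seat, as the geometry predicts. Next I'll take the fingers to the lid side of the lever.

Call:
apply_moves(
  commands=[
    {"dp": [0, 0, -10], "yaw": 0, "grip": 0},
    {"dp": [18, 0, -13], "yaw": 0, "grip": 0},
    {"dp": [33, 0, -13], "yaw": 0, "grip": 0},
    {"dp": [33, 0, -13], "yaw": 0, "grip": 0},
    {"dp": [33, 0, 10], "yaw": 0, "grip": 0},
    {"dp": [33, 0, 30], "yaw": 0, "grip": 0},
    {"dp": [33, 0, 30], "yaw": 0, "grip": 0},
  ],
)

```text
time_s: 6.55
tcp_pos: [0.4624, -0.1111, 0.1955]
eef_rot: [180.0, -0.2, -169.0]
contact_force: [-0.1, -0.2, -0.7]
gripper_width: 0.0005
```

```bash
python3 - <<'E'
from look import *
s=look('5');plan(s,(-54,0,196))
E
```

```text
(-54, 0, 196) dp [-20.8   0.2   1.1]
tcp jar [-74.8  -0.2 197.1] F [0.4 1.  0.9] t 6.65 rot [-1.7998e+02  1.0000e-02 -1.6900e+02] yaw need rad 4.00830777827857e-05
```

View pics/s5.png

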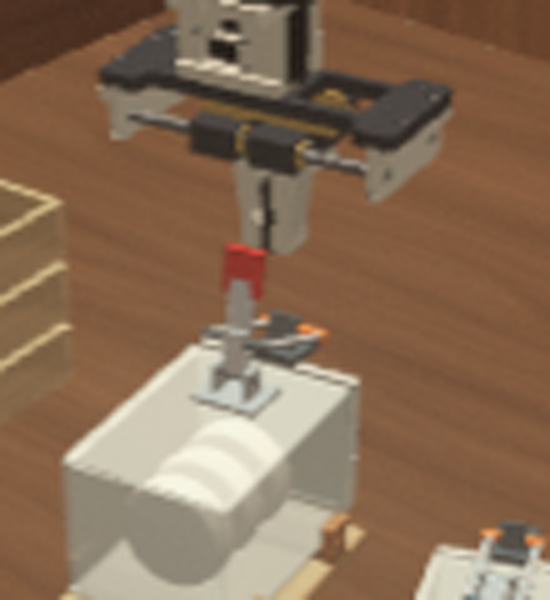

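Call:
apply_moves(
  commands=[
    {"dp": [-12, 0, 0], "yaw": 0, "grip": 0},
    {"dp": [-21, 0, 1], "yaw": 0, "grip": 0},
    {"dp": [-29, 0, 0], "yaw": 0, "grip": 0},
    {"dp": [-37, 0, 0], "yaw": 0, "grip": 0},
    {"dp": [-45, 0, 0], "yaw": 0, "grip": 0},
    {"dp": [-52, 0, 2], "yaw": 0, "grip": 0},
    {"dp": [-60, 0, 4], "yaw": 0, "grip": 0},
    {"dp": [-67, 0, 7], "yaw": 0, "grip": 0},
    {"dp": [-74, 0, 12], "yaw": 0, "grip": 0},
    {"dp": [-80, 0, 16.5], "yaw": 0, "grip": 0},
    {"dp": [-80, 0, 16.5], "yaw": 0, "grip": 0},
  ],
)

```text
time_s: 8.02
tcp_pos: [0.5425, -0.0957, 0.1796]
eef_rot: [-180.0, -0.0, -169.0]
contact_force: [-0.3, -0.9, 1.2]
gripper_width: 0.0007
```

```bash
python3 - <<'E'
from look import *
s=look('6');plan(s,(5,0,180))
E
```

```text
(5, 0, 180) dp [0.2 0.1 0.1]
tcp jar [ 5.200e+00 -1.000e-01  1.801e+02] F [-0.2  0.2 -0.2] t 8.125 rot [-1.7999e+02  2.0000e-02 -1.6900e+02] yaw need rad -7.579936195481978e-05
```

View pics/s6.png

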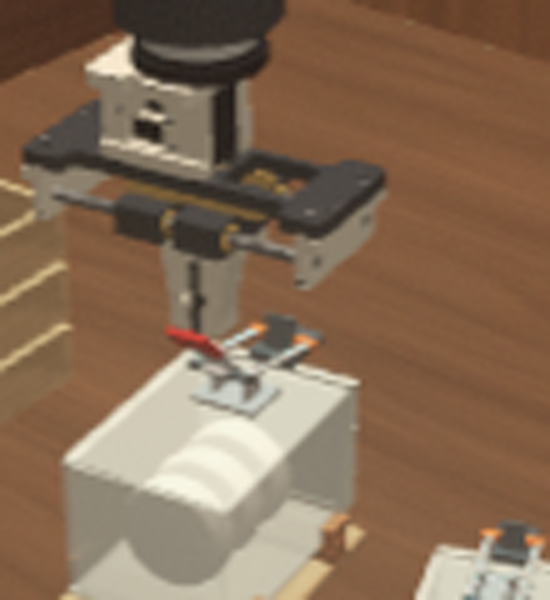

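View pics/w6.png

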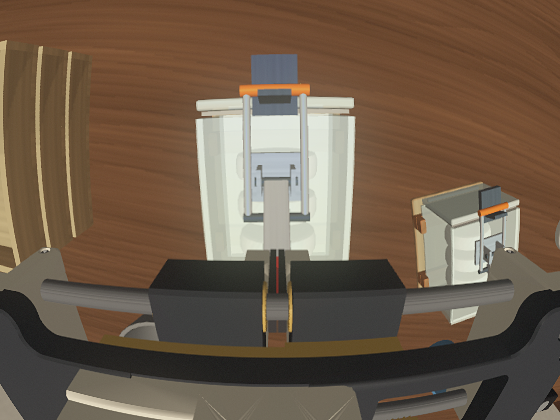

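The bar is against the outside of the tongue and the lever is partway down. I'll continue along the arc.

Call:
apply_moves(
  commands=[
    {"dp": [-5, 0, 6], "yaw": 0, "grip": 0},
    {"dp": [-10, 0, 12], "yaw": 0, "grip": 0},
    {"dp": [-14, 0, 19], "yaw": 0, "grip": 0},
    {"dp": [-17, 0, 26], "yaw": 0, "grip": 0},
    {"dp": [-19, 0, 31], "yaw": 0, "grip": 0},
    {"dp": [-20, 0, 35], "yaw": 0, "grip": 0},
    {"dp": [-21, 0, 38], "yaw": 0, "grip": 0},
  ],
)

```text
time_s: 9.0
tcp_pos: [0.5623, -0.0918, 0.1416]
eef_rot: [180.0, -0.0, -169.0]
contact_force: [-0.6, -0.7, -0.2]
gripper_width: 0.0005
```

Call:
apply_moves(
  commands=[
    {"dp": [0, 0, 2], "yaw": 0, "grip": 0},
    {"dp": [0, 0, 4], "yaw": 0, "grip": 0},
    {"dp": [0, 0, 5], "yaw": 0, "grip": 0},
  ],
)

```text
time_s: 9.38
tcp_pos: [0.5625, -0.0918, 0.137]
eef_rot: [180.0, 0.0, -169.0]
contact_force: [0.3, -0.8, -0.1]
gripper_width: 0.0001
```

```bash
python3 - <<'E'
from look import *
s=look('7');plan(s,(25,0,134))
E
```

```text
(25, 0, 134) dp [0.9 0.  3. ]
tcp jar [ 25.9  -0.  137. ] F [-0.1 -0.1 -0.1] t 9.475 rot [ 180.     -0.   -169.01] yaw need rad -0.00021514593067769932
```

View pics/s7.png

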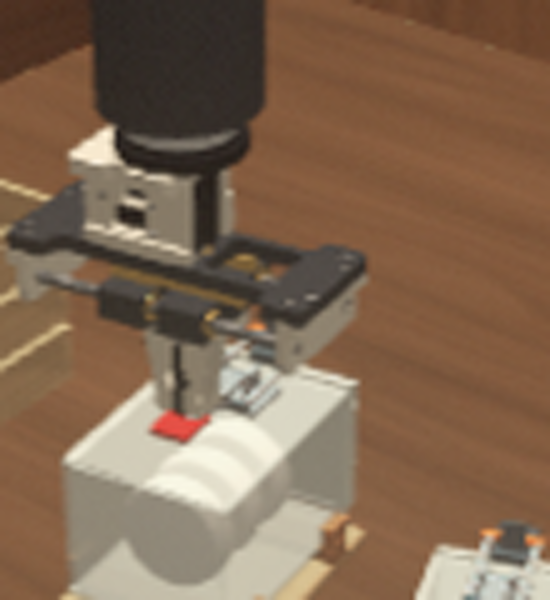

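Force is near zero, so the lever seems to have snapped over. I'll press a few mm more to make sure it's seated.

Call:
apply_moves(
  commands=[
    {"dp": [0, 0, 1.5], "yaw": 0, "grip": 0},
    {"dp": [0, 0, 3], "yaw": 0, "grip": 0},
    {"dp": [0, 0, 3], "yaw": 0, "grip": 0},
  ],
)

```text
time_s: 9.85
tcp_pos: [0.5627, -0.0918, 0.1343]
eef_rot: [-180.0, 0.0, -169.0]
contact_force: [-0.4, 0.8, 3.2]
gripper_width: 0.0005
```

Call:
apply_moves(
  commands=[
    {"dp": [0, 0, 1], "yaw": 0, "grip": 0},
    {"dp": [0, 0, 1], "yaw": 0, "grip": 0},
  ],
)

```text
time_s: 10.1
tcp_pos: [0.5627, -0.0918, 0.1342]
eef_rot: [-180.0, 0.0, -169.0]
contact_force: [-4.2, 1.5, 10.3]
gripper_width: 0.0003
```

The fingers meet a stiff stop at z ≈ 0.134, which is the flat-lever height. I'll lift off and check.

Call:
apply_moves(
  commands=[
    {"dp": [0, 0, -20], "yaw": 0, "grip": 0},
    {"dp": [0, 0, -70], "yaw": 0, "grip": 0},
    {"dp": [0, 0, -120], "yaw": 0, "grip": 0},
    {"dp": [-30, 0, -160], "yaw": 0, "grip": 0},
    {"dp": [-60, 0, -160], "yaw": 0, "grip": 0},
    {"dp": [-60, 0, -160], "yaw": 0, "grip": 0},
    {"dp": [-60, 0, -160], "yaw": 0, "grip": 0},
  ],
)

```text
time_s: 10.98
tcp_pos: [0.621, -0.0804, 0.2922]
eef_rot: [180.0, -0.1, -169.0]
contact_force: [0.3, 0.3, 0.2]
gripper_width: 0.0003
```

```bash
python3 - <<'E'
from look import *
s=look('8');plan(s,(25,0,134))
K=ld('w8.pkl');crop(K[1],180,40,400,250,3,'pics/w8c.png')
c=capture('top');cv2.imwrite('pics/top8.png',c['color'][:,:,::-1]);pickle.dump(c,open('top8.pkl','wb'))
E
```

```text
(25, 0, 134) dp [6.010e+01 1.000e-01 1.588e+02]
tcp jar [ 8.520e+01 -1.000e-01  2.928e+02] F [ 0.2 -0.6 -0.4] t 11.075 rot [ 1.8000e+02 -4.0000e-02 -1.6902e+02] yaw need rad -0.00027971561892212946
```

View pics/s8.png

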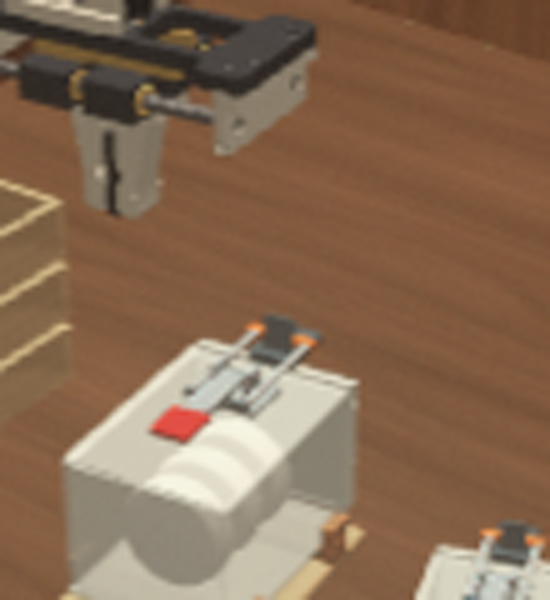

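View pics/w8c.png

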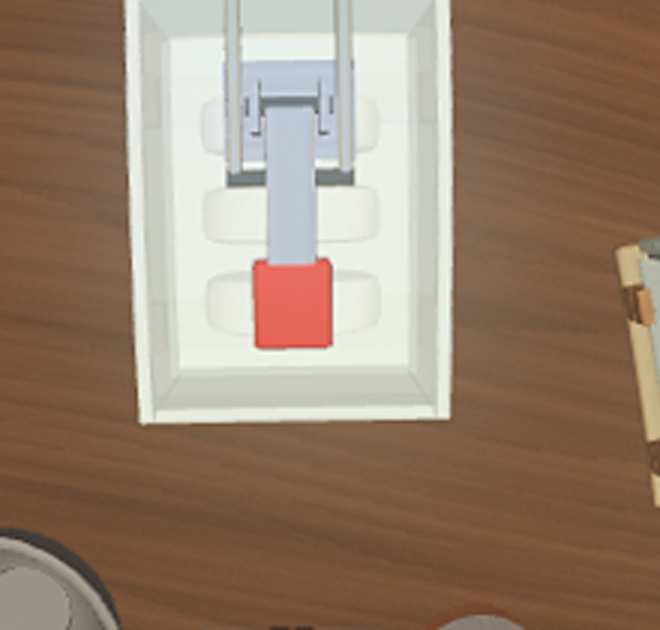

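View pics/top8.png

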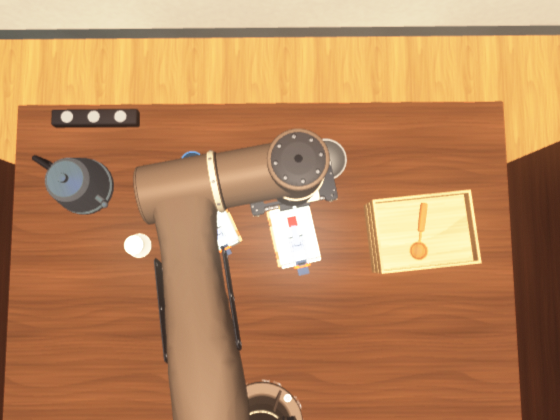

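```bash
python3 - <<'E'
from look import *
K=ld('w8.pkl');crop(K[1],200,0,360,110,5,'pics/w8d.png')
crop(ld('top8.pkl'),260,195,330,285,6,'pics/t8c.png')
E
```

```text
(no output)
```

View pics/w8d.png

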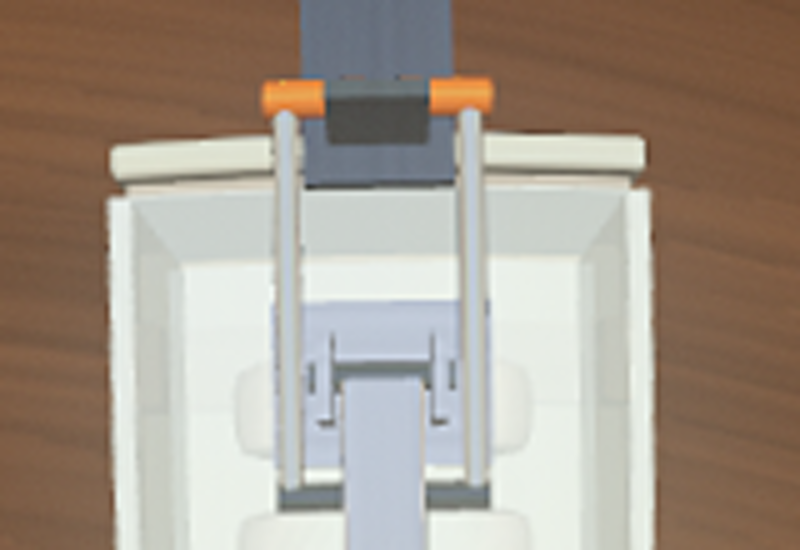

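View pics/t8c.png

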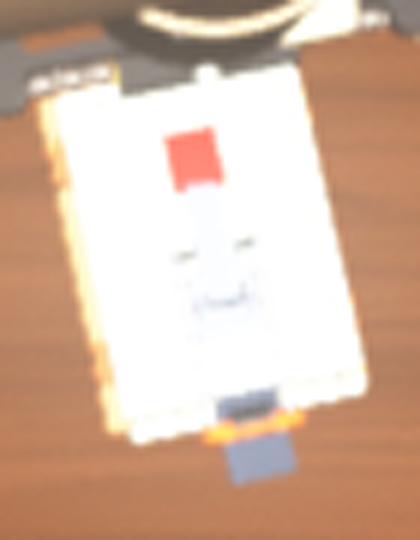

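The bar is hooked behind the tongue, the gap at the lid has closed, the lever is flat, and the visible bystanders are where they were. I'm handing the job in.

```bash
python3 -c "
from plant import *
print(close_job())"
```

```text
the job is handed in; nothing more can be done
None
```

The latch is closed on the larger jar, the one matching the given size, and the job is handed in at about 11 s of the 51 s allowed. It reported no verdict.

- **Hooking:** With the fingers shut, I pushed the loop's bar past upright and it fell over the hook. It came to rest on the ledge about 12 mm outside the seat while the lever was still up.
- **Pressing:** I swept the lever down along its arc. It met a firm stop of about 10 N at z = 0.134 m, which is the flat height, and stayed flat after I lifted clear.
- **Last checks:** The final pictures show the lever flat and the bar outside the tongue. The lid's gap, visible at the start, looks closed. The tray stack, scoop and whisk stand are where they began. The bowl, cup and tin were partly or wholly hidden by the arm in the last top view, but the tool never came near them. The force read near zero once clear.
- **Limits and disagreements:** I judged the lid's tightness and the bar's fit in its seat by eye, not to the millimetre. The top and wrist cameras disagreed by about 3–5 mm along the jar, so I shifted the estimate 3 mm. The motions had enough clearance for that.

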